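# Load a ball mill: one steel ball per well

## Robot

A 6-joint arm with a two-finger parallel gripper is mounted at the origin on the work surface. World frame = base frame: x ahead of the robot, y to its left, z up, the work surface at z = 0. Lengths are in mm, angles in rad, forces in N, time in s.
With the tool pointing down it reaches from about 275 to 725 mm from the base axis. Payload 15.9 kg.
Tool frame: the origin (TCP) lies on the centre line of the jaws, within the pads' length; the fingertips stand 8 mm ahead of it and the grasp point (between the pads) lies 11 mm behind it; z points along the fingers, y is the direction in which the jaws open and shut (so a half turn about z gives the same grasp; the last joint's range is limited). The gripper opens to 85 mm and grips with 20 to 120 N. Pads are 22 mm wide; open, the fingers measure 114 mm over their backs; the gripper's body (76 mm by 85 mm) begins 54 mm behind the grasp point. The pads swing forward as they close: fully open they stand 13 mm farther back than shut.
Start: joints at [-1.336, 0.213, -0.034, 1.323, 0, 1.571], TCP at [116.319, -486.267, 239.306] pointing down, gripper open.
Joint ranges: [-2.98, 2.98], [-0.74, 1.72], [-1.14, 1.35], [-2.1, 2.04], [-1.57, 1.44], [-3.14, 3.14]. Speed limits (rad/s): [1.89, 1.89, 2.39, 2.57, 3.14, 3.14].

## Interface

Orientations are given as [roll, pitch, yaw] about the fixed x, y, z axes, in that order (R = Rz(yaw) Ry(pitch) Rx(roll)).
In Python, from bench import * gives the robot as it stands. Calls block until the motion is done:
- movep(position, orientation): joint-space move of the TCP to a pose.
- line_to(position, rate=150, rot=None): straight line of the TCP; rot=None keeps the orientation; rate is the mean speed in mm/s.
- movej(angles): joint-space move.
- grip(opening, newtons=None): opening from 0.0 (shut) to 1.0 (fully open); newtons is the grip in N (None keeps the last); returns when the fingers have stopped.
- wait(seconds).
- inverse_kinematics(position, orientation): joint angles nearest the present ones, or None.
- grab_frame(name): name is "scene" or "side" or "wrist"; returns a dict with "image" (384x512x3 uint8, red, green, blue), "fx", "fy", "cx", "cy" (pixels), "rvec" (rotation vector, rad) and "tvec" (3), from world to camera coordinates, as OpenCV has them; the wrist camera has in their place "hand_eye" (4x4, takes a point from camera to tool coordinates, whose origin is the TCP and whose axes are the flange's). Camera axes: x right, y down, z forward; pixel columns grow to the right and rows downward; lengths in mm; the calibration is good to about 2 mm. A picture is of the moment at which its call begins: read the wrist's pose just before it. There is no depth.
A pose or a line that the arm cannot do raises IKError and nothing moves.
- close_job(): hands the job in, once; it reports no verdict.
Readings, each from a call of its own:
- read_time(): time.
- read_joints(): joint angles.
- read_dq(): joint speeds.
- read_tau(): joint torques, N m.
- read_tcp_pos(): TCP position.
- read_ee_rot(): TCP orientation.
- read_ft_force(): force on the tool from outside, world axes, zero at the start.
- read_torque(): the same for the moment, N m.
- read_width(): opening from 0.0 (shut) to 1.0 (fully open).
Only numpy, scipy, OpenCV 4.12 (cv2) and the standard library are available. Lean on these libraries where they do the work, as an engineer would, in place of code of your own. Each camera call takes 0.05 s, during which the arm holds its last target.

## Task

Load the small ball mill: put one dark steel ball from the blue tray into each of the three wells of its pulled-out carriage, then slide the carriage gently in until it is fully home. Leave the two white balls in their places in the tray and do not disturb the reagent bottle or the jar.

Things in the scene. Friction and masses are not known exactly. Their poses are not given: they have to be found in the camera images.
- mill: fixed bench-top ball mill: white base 260 x 240 mm (x, y), 30 mm high, reaching 130 mm in front of the origin; blue motor housing at its back, to 95 mm high. Origin: centre of its underside; x axis points into the machine (away from its open front), y left, z up. Aluminium posts at x = +60 mm, y = +-114 mm carry a clear guard plate.
- guard_edge (a point): middle of the lower front edge of the clear horizontal guard plate, 190 mm above the table. The plate is 6 mm thick, 240 mm wide and runs 160 mm back from here. With the carriage out the wells stand about under this edge (4 mm in front to 10 mm beneath), so a gripper pointing straight down strikes the plate: lean it 35 to 45 degrees, coming from the front. Axes as the mill's.
- carriage (a joint): slide of the green carriage block with the three wells, in m: 0 = fully home in the mill, 0.064 = fully out towards the mill's front; starts 0.050 to 0.064. Closing moves it along the mill's +x. It stays where it is left and takes about 2 N to push slowly, more when pushed faster.
- carriage_front (a point): centre of the outer face of the carriage's yellow front plate, the place to push. The plate is 190 mm wide, 36 mm high (from 18 mm below to 18 mm above the point; 34 to 70 mm above the table) and 8 mm thick; the row of wells lies 38 mm behind its face. Axes as the mill's. The white base's top is 22 mm below the point. Moves with the carriage.
- well_left (a point): left well of the carriage (seen from the robot): 32 mm bore, 16 mm deep, light grey floor. The point is on its axis, 12 mm above its floor, where a seated ball's centre comes to be, 62 mm above the table; the mouth, level with the carriage's flat top, is 4 mm above the point. Wells are 55 mm apart in a row. Axes: x into the mill, y left along the row, z up. Moves with the carriage.
- well_middle (a point): middle well of the carriage (seen from the robot): 32 mm bore, 16 mm deep, light grey floor. The point is on its axis, 12 mm above its floor, where a seated ball's centre comes to be, 62 mm above the table; the mouth, level with the carriage's flat top, is 4 mm above the point. Wells are 55 mm apart in a row. Axes: x into the mill, y left along the row, z up. Moves with the carriage.
- well_right (a point): right well of the carriage (seen from the robot): 32 mm bore, 16 mm deep, light grey floor. The point is on its axis, 12 mm above its floor, where a seated ball's centre comes to be, 62 mm above the table; the mouth, level with the carriage's flat top, is 4 mm above the point. Wells are 55 mm apart in a row. Axes: x into the mill, y left along the row, z up. Moves with the carriage.
- tray: fixed blue plastic tray, 176 x 120 x 8 mm (x, y, z), with six shallow round pits (3 along its x at 56 mm pitch, 2 along its y at 56 mm pitch), five of which hold a ball. Origin: centre of its underside; axes along its sides.
- steel1_center (a point): dark steel grinding ball, about 55 g, 24 mm across; the point is its centre. It starts in one of the tray's shallow pits, its centre about 18 mm above the table (10 mm above the tray's top).
- steel2_center (a point): dark steel grinding ball, about 55 g, 24 mm across; the point is its centre. It starts in one of the tray's shallow pits, its centre about 18 mm above the table (10 mm above the tray's top).
- steel3_center (a point): dark steel grinding ball, about 55 g, 24 mm across; the point is its centre. It starts in one of the tray's shallow pits, its centre about 18 mm above the table (10 mm above the tray's top).
- white1_center (a point): white ceramic ball, to be left where it is, 24 mm across; the point is its centre. It starts in one of the tray's shallow pits, its centre about 18 mm above the table (10 mm above the tray's top).
- white2_center (a point): white ceramic ball, to be left where it is, 24 mm across; the point is its centre. It starts in one of the tray's shallow pits, its centre about 18 mm above the table (10 mm above the tray's top).
- reagent: small squat amber reagent bottle with a blue cap, 50 mm across, 60 mm high, loose; origin at the centre of its underside. Leave alone.
- jar: clear jar with a white lid, 70 mm across, 80 mm high, loose; origin at the centre of its underside. Leave alone.

How it is judged:
By the outcome, as a careful person would: the job done as asked, in the order asked, and still so for the second after the job is handed in, with the robot touching nothing.
It also fails if it takes over 69 s, if anything falls off the work surface, if the arm or the gripper's body presses on something with over 40 N, if the wrist force passes 120 N, or if a joint passes its speed limit or range.

## Working session

There is one attempt and no reset: what is moved stays moved. The work goes in short steps, each a Python script; the robot and the scene stay as the last script left them, time stands still between calls to the robot, and variables do not carry over. Pictures are saved under pics/ and viewed, and the job is handed in when it is done.

```bash
ls; mkdir -p pics
python3 - <<'E'
from bench import *
import cv2
for n in ["scene","side","wrist"]:
    f=grab_frame(n); cv2.imwrite(f"pics/{n}0.png",cv2.cvtColor(f["image"],cv2.COLOR_RGB2BGR))
    print(n,{k:(v if k!="image" else 0) for k,v in f.items()})
print(read_time(),read_tcp_pos(),read_ee_rot())
E
```

```text
pics
scene {'image': 0, 'fx': 375.25725834335515, 'fy': 375.25725834335515, 'cx': 251.15278217284774, 'cy': 188.98223732890887, 'rvec': array([ 2.02788462,  2.07470234, -0.32984655]), 'tvec': array([ -38.69084113, -472.83068507, 1243.66548037])}
side {'image': 0, 'fx': 388.16374594705866, 'fy': 388.16374594705866, 'cx': 262.31318452517513, 'cy': 192.81580496153123, 'rvec': array([ 0.45161039, -2.60134155,  1.43033298]), 'tvec': array([524.31230514, 187.73385625, 901.30702179])}
wrist {'image': 0, 'fx': 346.22838952234036, 'fy': 346.22838952234036, 'cx': 256.4021212694921, 'cy': 194.3435486783012, 'hand_eye': array([[ 2.44395245e-04, -9.58681122e-01, -2.84482771e-01,
         7.20240039e+01],
       [ 9.99999700e-01,  4.43213099e-04, -6.34501901e-04,
         1.05008555e+00],
       [ 7.34371484e-04, -2.84482530e-01,  9.58680943e-01,
        -1.35173102e+02],
       [ 0.00000000e+00,  0.00000000e+00,  0.00000000e+00,
         1.00000000e+00]])}
0.15 [ 116.25255984 -486.04723653  238.96001781] [-3.14080985e+00  3.57236574e-06  2.34775091e-01]
```

View pics/scene0.png

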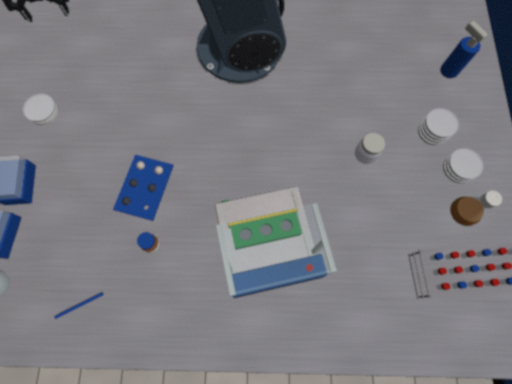

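View pics/side0.png

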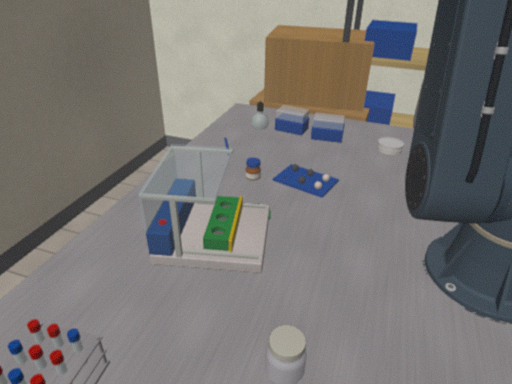

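View pics/wrist0.png

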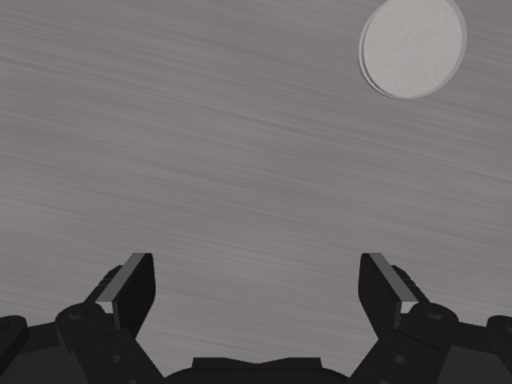

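The scene view has the robot at the top and the mill near (270,240). The tray is near (143,187): white balls at (141,165) and (159,170), dark balls around (134,184), (152,188) and (126,200). The reagent bottle is at (148,242). I'll enlarge these.

```bash
cat > h.py <<'E'
from bench import *
import numpy as np, cv2
from scipy.spatial.transform import Rotation as Ro
def ray(f,uv,pose=None):
    d=np.array([(uv[0]-f["cx"])/f["fx"],(uv[1]-f["cy"])/f["fy"],1.])
    if "rvec" in f:
        R=cv2.Rodrigues(f["rvec"])[0]; return -R.T@f["tvec"], R.T@d
    p,rot=pose; T=f["hand_eye"]; R=Ro.from_euler("xyz",rot).as_matrix()
    return R@T[:3,3]+p, R@T[:3,:3]@d
def onz(f,uv,z,pose=None):
    o,d=ray(f,uv,pose); return o+d*(z-o[2])/d[2]
def proj(f,P,pose=None):
    P=np.atleast_2d(P).astype(float)
    if "rvec" in f:
        c=P@cv2.Rodrigues(f["rvec"])[0].T+f["tvec"]
    else:
        p,rot=pose; T=f["hand_eye"]; R=Ro.from_euler("xyz",rot).as_matrix()
        c=((P-p)@R-T[:3,3])@T[:3,:3]
    return np.c_[f["fx"]*c[:,0]/c[:,2]+f["cx"],f["fy"]*c[:,1]/c[:,2]+f["cy"]]
def save(img,name,crop=None,k=1):
    if crop: x0,y0,x1,y1=crop; img=img[y0:y1,x0:x1]
    img=cv2.resize(img,None,fx=k,fy=k,interpolation=cv2.INTER_CUBIC)
    cv2.imwrite(f"pics/{name}.png",cv2.cvtColor(img,cv2.COLOR_RGB2BGR))
E
python3 - <<'E'
from h import *
f=grab_frame("scene"); 
save(f["image"],"tray1",(100,140,190,260),5)
save(f["image"],"mill1",(205,175,345,305),5)
for uv,z in [((141,165),18),((159,170),18),((134,184),18),((152,188),18),((126,200),18),((148,242),60),((241,233),66),((266,229),66),((288,226),66),((371,146),80)]: print(uv,onz(f,uv,z).round(1))
E
```

```text
(141, 165) [ 436.4 -272.2   18. ]
(159, 170) [ 450.7 -218.3   18. ]
(134, 184) [ 495.2 -285.5   18. ]
(152, 188) [ 506.  -232.8   18. ]
(126, 200) [ 543.3 -302.4   18. ]
(148, 242) [ 668.1 -215.7   60. ]
(241, 233) [639.9  26.5  66. ]
(266, 229) [627.8  91.8  66. ]
(288, 226) [618.4 149.6  66. ]
(371, 146) [389.2 381.   80. ]
```

View pics/tray1.png

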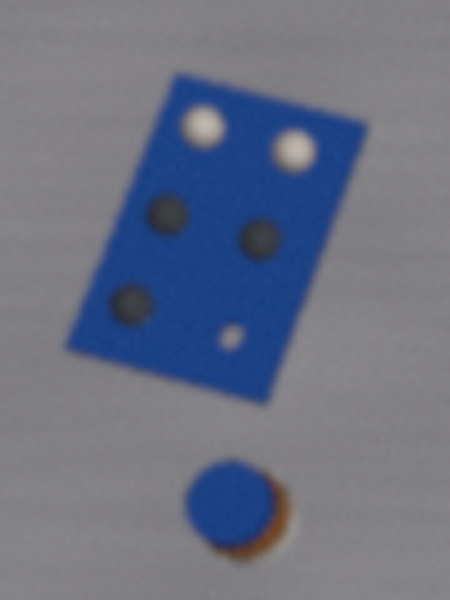

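View pics/mill1.png

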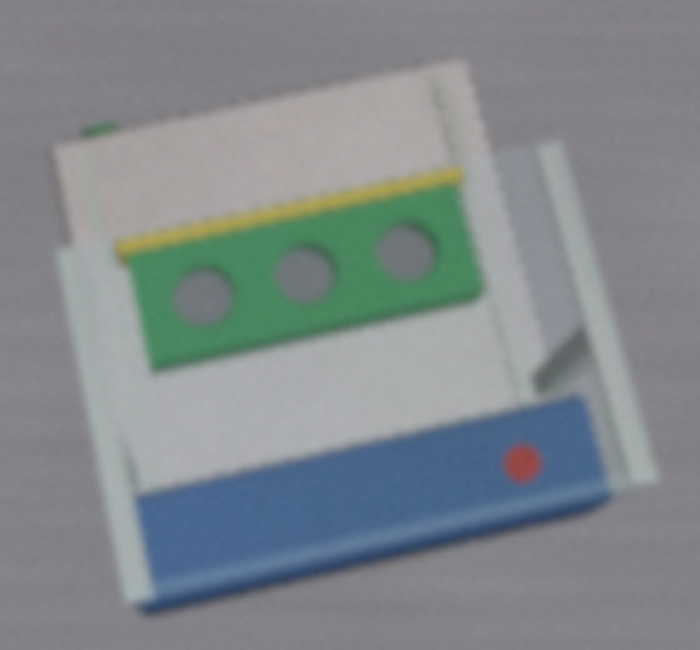

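```bash
cat > fit.py <<'E'
from h import *
f=grab_frame("scene")
def c(x0,y0,p): return (x0+(p[0]+.5)/5-.5, y0+(p[1]+.5)/5-.5)
P=[onz(f,c(100,140,p),18)[:2] for p in [(204,126),(295,150),(168,214),(260,239),(131,304)]]
P.append(onz(f,c(100,140,(232,337)),8)[:2])
for p in P: print(p.round(1))
L=np.array([[-56,28],[-56,-28],[0,28],[0,-28],[56,28],[56,-28]])*[1,-1]
P=np.array(P)
def fit(A,B):
    a=A-A.mean(0); b=B-B.mean(0)
    z=np.sum((b[:,0]+1j*b[:,1])*np.conj(a[:,0]+1j*a[:,1])); t=np.angle(z)
    R=np.array([[np.cos(t),-np.sin(t)],[np.sin(t),np.cos(t)]]); o=B.mean(0)-R@A.mean(0)
    return t,o,(A@R.T+o)
t,o,M=fit(L,P); print("tray",t,o); print((P-M).round(1)); print(M.round(1))
W=np.array([onz(f,c(205,175,p),66)[:2] for p in [(205,296),(306,273),(408,250)]])
Y=np.array([onz(f,c(205,175,p),70)[:2] for p in [(117,245),(460,172)]])
B=np.array([onz(f,c(205,175,p),30)[:2] for p in [(55,145),(465,62)]])
print("wells",W,np.linalg.norm(np.diff(W,axis=0),axis=1)); print("plate",Y,np.linalg.norm(Y[1]-Y[0])); print("base",B,np.linalg.norm(B[1]-B[0]))
for n,Q in (("w",W),("y",Y),("b",B)):
    d=Q[-1]-Q[0]; print(n,np.arctan2(-d[0],d[1]), Q.mean(0))
E
python3 fit.py
```

```text
[ 435.8 -274. ]
[ 449.5 -219.5]
[ 490.4 -288.4]
[ 504.2 -234.1]
[ 544.5 -302.8]
[ 559.7 -246.7]
tray -0.2512328338417853 [ 497.35048638 -260.91901909]
[[-0.4  0.1]
 [-0.6  0.3]
 [-0.  -0.4]
 [-0.1 -0.3]
 [-0.2 -0.8]
 [ 1.2  1.1]]
[[ 436.1 -274.1]
 [ 450.1 -219.9]
 [ 490.4 -288. ]
 [ 504.3 -233.8]
 [ 544.6 -302. ]
 [ 558.6 -247.7]]
wells [[641.74454541  38.6145561 ]
 [628.31101217  91.28062528]
 [614.75886608 144.89128419]] [54.35231971 55.29704705]
plate [[616.4900405   -8.24950607]
 [572.68293695 172.45042717]] 185.9342039314761
base [[551.41791718 -47.78053106]
 [497.45795969 181.05862679]] 235.1149446127761
w 0.2486637084452187 [628.27147455  91.59548852]
y 0.23784146338924728 [594.58648873  82.10046055]
b 0.23156864947975078 [524.43793844  66.63904786]
```

```bash
cat >> h.py <<'E'
MY=0.242
def lean(yaw,th,flip=False):
    s,c=np.sin(th),np.cos(th); k=-1 if flip else 1
    R=np.array([[k*c,0,s],[0,-k,0],[k*s,0,-c]])
    return (Ro.from_euler("z",yaw)*Ro.from_matrix(R)).as_euler("xyz")
def tryik(p,o):
    try: return inverse_kinematics(list(p),list(o))
    except Exception as e: return str(e)
E
python3 - <<'E'
from h import *
np.set_printoptions(precision=2,suppress=True)
for fl in (0,1):
  for deg in (35,40,45):
    for p in ([642,39,80],[628,91.5,80],[615,144,80],[615,144,140],[600,30,180],[593,82,52],[650,97,52]):
        print(fl,deg,p,tryik(p,lean(MY,np.radians(deg),fl)))
# pick
for p in ([490,-288,18],[504,-234,18],[544,-302,18],[490,-260,150]):
  for a in (-.25,-.25+np.pi/2,-.25-np.pi/2,-.25+np.pi,-1.03,-.25+.785,-.25-.785-1.57,-.25+.785+1.57):
    print(p,round(a,2),tryik(p,lean(a,0)))
E
```

```text
0 35 [642, 39, 80] [-0.01  0.21 -0.71  0.06  0.14  2.94]
0 35 [628, 91.5, 80] [ 0.11  0.19 -0.74  0.04  0.08  3.03]
0 35 [615, 144, 80] [ 0.23  0.18 -0.75  0.03  0.01  3.13]
0 35 [615, 144, 140] [ 0.23  0.09 -0.67  0.2   0.01  3.13]
0 35 [600, 30, 180] [-0.03 -0.01 -0.65  0.34  0.15  2.92]
0 35 [593, 82, 52] [ 0.09  0.18 -0.86 -0.07  0.08  3.02]
0 35 [650, 97, 52] [ 0.11  0.27 -0.72 -0.03  0.07  3.04]
0 40 [642, 39, 80] [-0.02  0.2  -0.81 -0.11  0.17  2.94]
0 40 [628, 91.5, 80] [ 0.1   0.18 -0.84 -0.14  0.09  3.03]
0 40 [615, 144, 80] [ 0.22  0.17 -0.85 -0.15  0.01  3.13]
0 40 [615, 144, 140] [ 0.22  0.06 -0.77  0.04  0.01  3.13]
0 40 [600, 30, 180] [-0.04 -0.04 -0.75  0.19  0.18  2.92]
0 40 [593, 82, 52] [ 0.09  0.18 -0.95 -0.25  0.1   3.02]
0 40 [650, 97, 52] [ 0.11  0.27 -0.82 -0.21  0.09  3.04]
0 45 [642, 39, 80] [-0.03  0.2  -0.9  -0.3   0.19  2.95]
0 45 [628, 91.5, 80] [ 0.09  0.18 -0.93 -0.33  0.1   3.04]
0 45 [615, 144, 80] [ 0.22  0.18 -0.95 -0.34  0.01  3.13]
0 45 [615, 144, 140] [ 0.22  0.05 -0.87 -0.13  0.01  3.13]
0 45 [600, 30, 180] [-0.06 -0.07 -0.85  0.03  0.21  2.93]
[... 2537 characters left out ...]
03 [-0.51  0.58 -0.06  0.93  0.   -2.62]
[544, -302, 18] 0.54 [-0.51  0.58 -0.06  0.93  0.    2.1 ]
[544, -302, 18] -2.61 [-0.51  0.58 -0.06  0.93  0.   -1.04]
[544, -302, 18] 2.1 [-0.51  0.58 -0.06  0.93 -0.    0.53]
[490, -260, 150] -0.25 [-0.49  0.36 -0.07  1.15  0.    2.9 ]
[490, -260, 150] 1.32 [-0.49  0.36 -0.07  1.15  0.    1.33]
[490, -260, 150] -1.82 [-0.49  0.36 -0.07  1.15  0.   -1.81]
[490, -260, 150] 2.89 [-0.49  0.36 -0.07  1.15  0.   -0.24]
[490, -260, 150] -1.03 [-0.49  0.36 -0.07  1.15  0.   -2.6 ]
[490, -260, 150] 0.54 [-0.49  0.36 -0.07  1.15  0.    2.12]
[490, -260, 150] -2.61 [-0.49  0.36 -0.07  1.15  0.   -1.02]
[490, -260, 150] 2.1 [-0.49  0.36 -0.07  1.15 -0.    0.55]
```

Run:
```python
from h import *
grip(0.5,30); print(read_time(),read_width())
movep([470,-255,170],lean(2.89,0)); 
p=read_tcp_pos(),read_ee_rot(); f=grab_frame("wrist"); print(read_time(),p)
save(f["image"],"w1",None,1.5)
for q in [(490.4,-288),(504.3,-233.8),(544.6,-302),(436.1,-274.1),(450.1,-219.9)]: print(q,proj(f,[[*q,18]],p).round(1))
```

```text
0.7417 0.5030884972921528
2.3833 (array([ 469.74444937, -255.52917026,  170.12765296]), array([-3.14139102e+00,  1.18225750e-04,  2.88798797e+00]))
(490.4, -288) [[227.5 211. ]]
(504.3, -233.8) [[291.3 210.8]]
(544.6, -302) [[229.  268.3]]
(436.1, -274.1) [[225.8 147.3]]
(450.1, -219.9) [[293.1 147.2]]
```

View pics/w1.png

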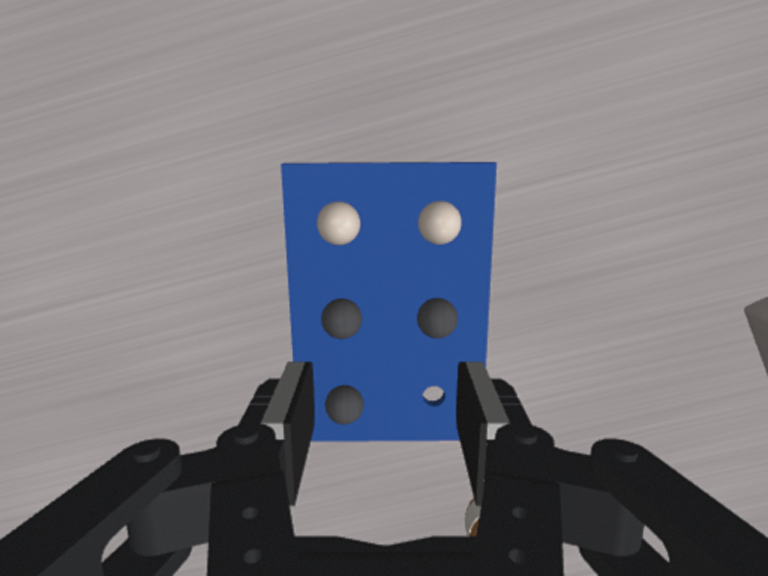

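The wrist view matches the predictions within about 1 px: balls at (341,318), (437,318) and (344,404) in the enlarged picture. I'll pick the nearest-right ball (B) and carry it to a pre-placement view of the wells.

```bash
cat >> h.py <<'E'
OP=lean(2.89,0)
BALL={"A":(490.8,-288.2),"B":(504.7,-234),"C":(545,-302.2)}
def pick(k):
    x,y=BALL[k]
    movep([x,y,65],OP); line_to([x,y,18.5],rate=120)
    grip(0.1,40); w=read_width(); line_to([x,y,120],rate=200)
    print("picked",k,w,read_width(),read_time(),read_ft_force())
TH=np.radians(40); OL=lean(MY,TH,True)
E
python3 - <<'E'
from h import *
pick("B")
ax=np.array([np.cos(MY),np.sin(MY),0])
p0=np.array([628.3,91.5,62])-ax*50+[0,0,60]
movep(p0,OL)
p=read_tcp_pos(),read_ee_rot(); f=grab_frame("wrist"); print(read_time(),p,read_width())
np.savez("w2.npz",im=f["image"],p=p[0],r=p[1])
save(f["image"],"w2",None,1.5)
for q in [(641.7,38.6),(628.3,91.3),(614.8,144.9)]: print(q,proj(f,[[*q,66]],p).round(1)*1.5)
s=grab_frame("side"); save(s["image"],"s2",(130,130,290,280),4)
E
```

```text
picked B 0.2509976204755563 0.2481474234721619 4.425 [-0.09969558  0.27246    -1.4730461 ]
5.6917 (array([579.9690487 ,  78.95652981, 121.65461383]), array([-3.1414076 ,  0.69697164, -2.90043321])) 0.24892009718510785
(641.7, 38.6) [[261.  320.1]]
(628.3, 91.3) [[387.75 319.5 ]]
(614.8, 144.9) [[517.05 319.2 ]]
```

View pics/w2.png

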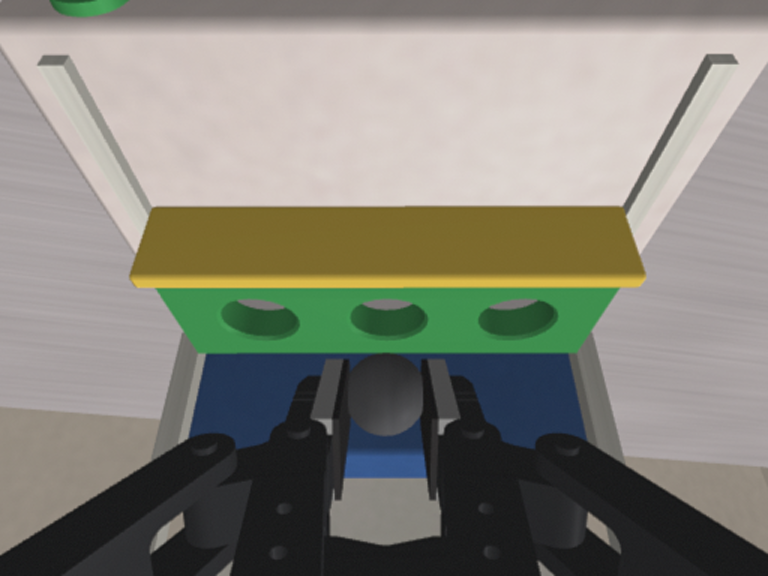

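View pics/s2.png

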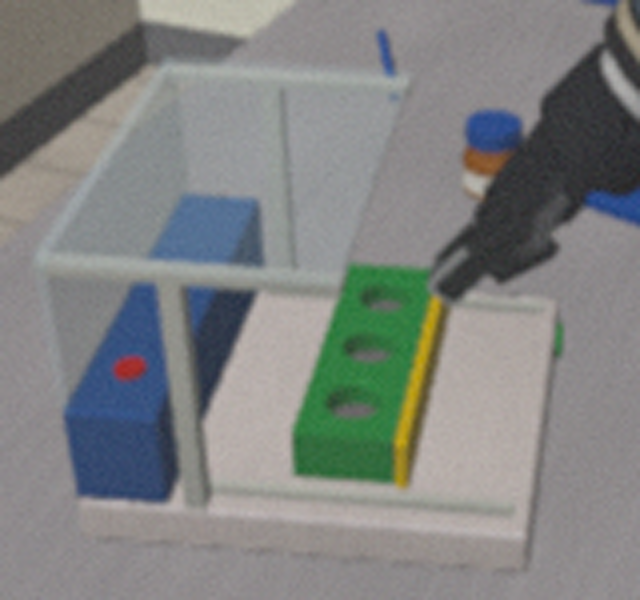

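The wells sit at (260,320), (389,319.5) and (518,319) in the 1.5x wrist picture, within 1 px of the prediction. The ball is centred between the pads at (385,394). Next I'll refine the wells and place this ball in the middle one.

```bash
cat >> h.py <<'E'
ZT=Ro.from_euler("xyz",OL).as_matrix()[:,2]
def place(w,op=0.4,z=81):
    t=np.array([w[0],w[1],z])
    movep(t-ZT*75,OL); line_to(t,rate=150); print("at",read_tcp_pos().round(1),read_ft_force().round(1))
    wait(0.15); grip(op); wait(0.2); line_to(t-ZT*75,rate=200); print("t",read_time())
E
python3 - <<'E'
from h import *
d=np.load("w2.npz"); f=grab_frame("wrist"); p=(d["p"],d["r"])
W=np.array([onz(f,((u+.5)/1.5-.5,(v+.5)/1.5-.5),66,p)[:2] for u,v in [(260,320),(389,319.5),(518,319)]]); print(W,np.linalg.norm(np.diff(W,axis=0),axis=1))
Y=np.array([onz(f,((u+.5)/1.5-.5,(v+.5)/1.5-.5),70,p)[:2] for u,v in [(132,276),(645,275)]]); print("plate top front",Y,Y.mean(0),np.linalg.norm(Y[1]-Y[0]))
for D in (W[2]-W[0],Y[1]-Y[0]): print(np.arctan2(-D[0],D[1]))
# ball along tool
o,r=ray(f,(385/1.5,394/1.5),p); R=Ro.from_euler("xyz",p[1]).as_matrix()
ot,rt=R.T@(o-p[0]),R.T@r; s=-ot[0]/rt[0]; print("ball tool",ot+s*rt)
E
```

```text
[[641.50238353  38.06275283]
 [627.94677717  91.62218553]
 [614.42593902 145.04424589]] [55.24823341 55.10652954]
plate top front [[613.51949362  -8.2029965 ]
 [568.64284872 172.19975703]] [591.08117117  81.99838027] 185.90069053015458
0.24788915593958924
0.2438094681535073
ball tool [ 0.         -0.85435556  2.42644387]
```

```bash
sed -i 's/MY=0.242/MY=0.246/' h.py
cat >> h.py <<'E'
WELL={"R":(641.1,38.3),"M":(627.7,91.6),"L":(614.2,145.0)}
E
python3 - <<'E'
from h import *
place(WELL["M"])
p=read_tcp_pos(),read_ee_rot(); f=grab_frame("wrist"); save(f["image"],"w3",None,1.5)
s=grab_frame("side"); save(s["image"],"s3",(130,130,290,280),4)
E
```

```text
at [627.2  91.5  80.6] [-0.7  0.  -1.4]
t 7.85
```

View pics/w3.png

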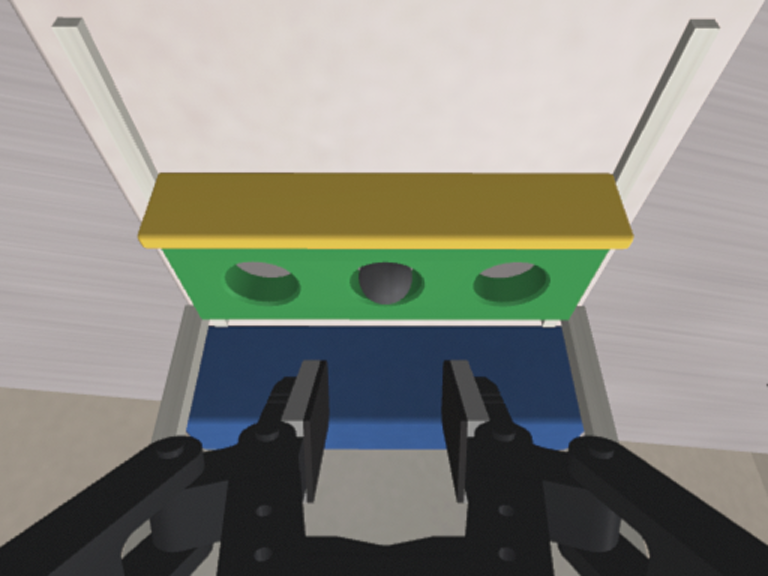

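View pics/s3.png

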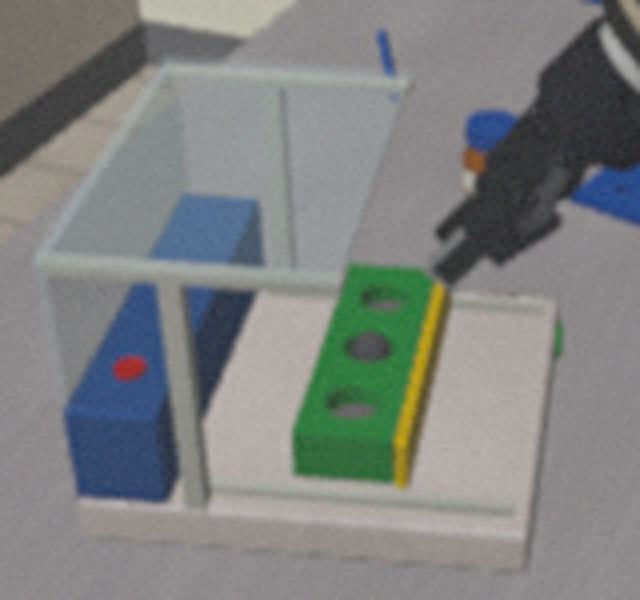

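The middle ball is seated at (386,285) and the carriage hasn't moved. Next is ball A into the left well.

Run:
```python
from h import *
movep([490.8,-270,110],OP); grip(0.5)
pick("A"); place(WELL["L"])
f=grab_frame("wrist"); save(f["image"],"w4",None,1.2)
movep([545,-290,110],OP); grip(0.5)
f=grab_frame("wrist"); save(f["image"],"w5",None,1.2)
print(read_time(),read_width())
```

```text
picked A 0.24691173039310865 0.24921487784952764 11.3833 [-0.22513354  1.31829884 -0.98915   ]
at [614.1 144.6  81. ] [-0.9 -1.3 -1.2]
t 14.7583
16.6667 0.5032986678960104
```

View pics/w4.png

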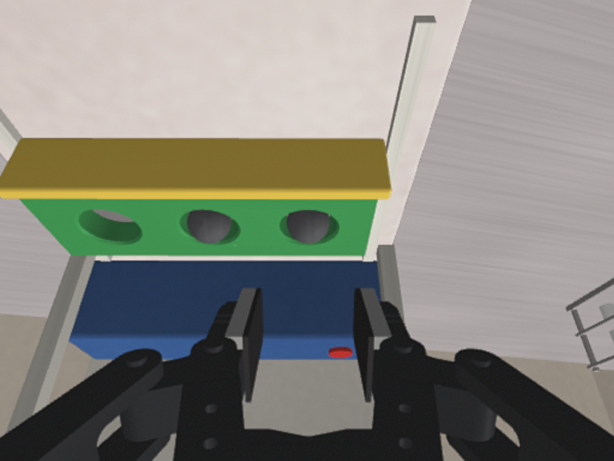

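View pics/w5.png

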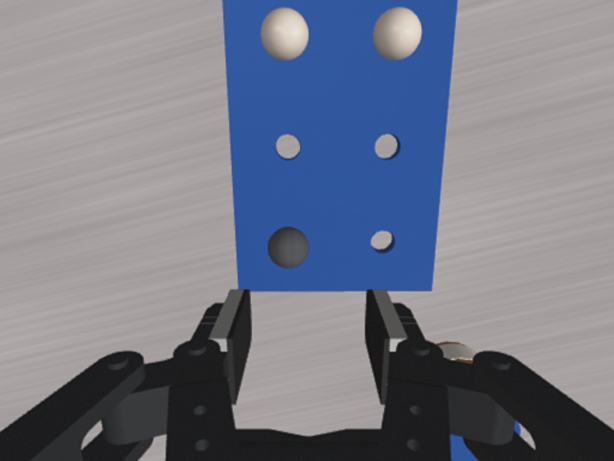

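Two balls are seated, at (211,226) and (309,226). The last steel ball is at (288,247), and both white balls are in place. Now I'll pick C and put it in the right well.

Run:
```python
from h import *
pick("C"); place(WELL["R"])
f=grab_frame("wrist"); save(f["image"],"w6",None,1.2)
s=grab_frame("side"); save(s["image"],"s6",(130,130,290,280),4)
print(read_time())
```

```text
picked C 0.24923967065216363 0.2475674864019295 18.5 [-0.07513392  0.09561955 -1.54045009]
at [641.1  37.9  81. ] [ 0.4 -0.5  0.1]
t 21.5583
21.6583
```

View pics/w6.png

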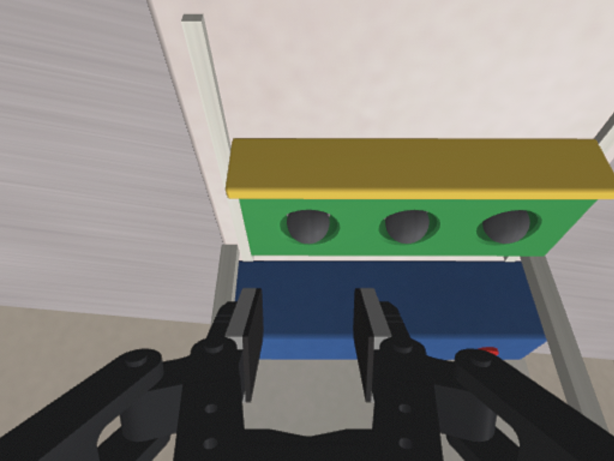

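View pics/s6.png

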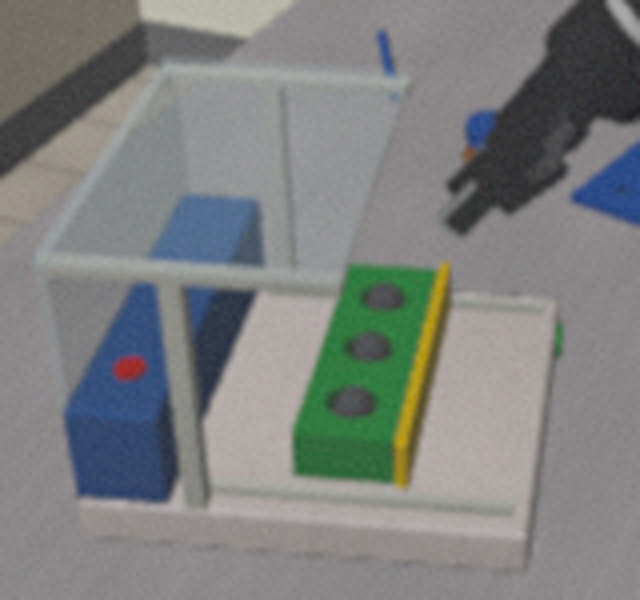

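All three wells are loaded: (310,226), (409,226) and (508,226). Next I'll close the fingers and push the front plate gently along the mill's +x, watching the force.

```bash
cat > push.py <<'E'
from h import *
OQ=lean(MY,np.radians(45),True); ax=np.array([np.cos(MY),np.sin(MY),0])
F=np.array([590.8,82.3,52.])
grip(0.0); 
movep(F-ax*50+[0,0,60],OQ); line_to(F-ax*35,rate=120)
f0=read_ft_force()@ax
def st():
    s=(read_tcp_pos()-F)@ax; fo=read_ft_force()@ax-f0; print(round(read_time(),2),round(s,1),round(fo,1)); return fo
st(); line_to(F-ax*14,rate=40); st()
for s in (0,12,24,30): line_to(F+ax*s,rate=25); st()
E
python3 push.py
python3 - <<'E'
from h import *
f=grab_frame("wrist"); save(f["image"],"w7",None,1.2)
s=grab_frame("side"); save(s["image"],"s7",(130,130,290,280),4)
E
```

```text
23.18 -34.3 0.0
23.85 -14.2 0.6
24.56 0.2 -0.8
25.19 12.2 -0.4
25.82 24.2 -0.0
26.22 30.2 -0.6
```

View pics/w7.png

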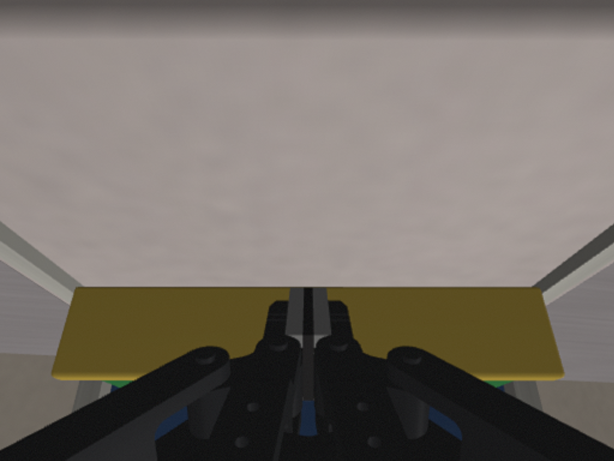

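View pics/s7.png

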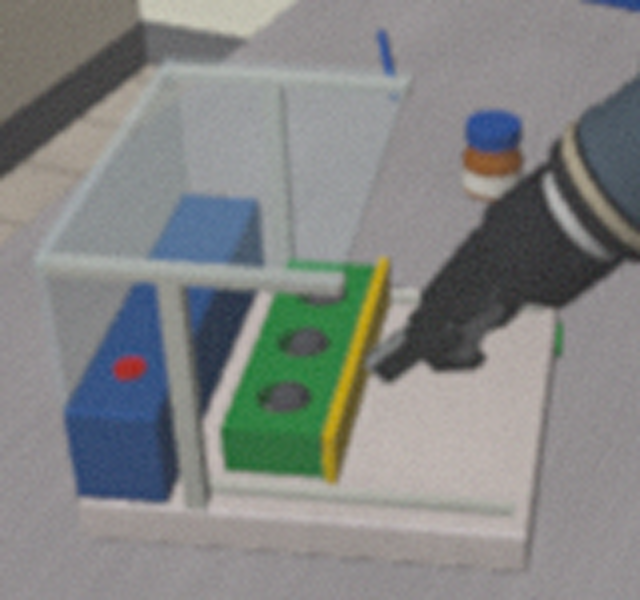

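The carriage is moving and the balls are staying in their wells. I'll continue in small steps until the force rises.

```bash
cat > push2.py <<'E'
from h import *
ax=np.array([np.cos(MY),np.sin(MY),0])
F=np.array([590.8,82.3,52.]); f0=0
def st():
    s=(read_tcp_pos()-F)@ax; fo=read_ft_force()@ax-f0; print(round(read_time(),2),round(s,1),round(fo,1)); return fo
s=30
while s<55:
    s+=1.5; line_to(F+ax*s,rate=15)
    if st()<-7: break
E
python3 push2.py
python3 - <<'E'
from h import *
s=grab_frame("side"); save(s["image"],"s8",(130,130,290,280),4)
E
```

```text
26.57 31.6 -0.1
26.82 33.1 -0.1
27.07 34.7 1.0
27.32 36.2 0.2
27.57 37.6 -0.3
27.82 39.2 0.1
28.07 39.8 -10.7
```

View pics/s8.png

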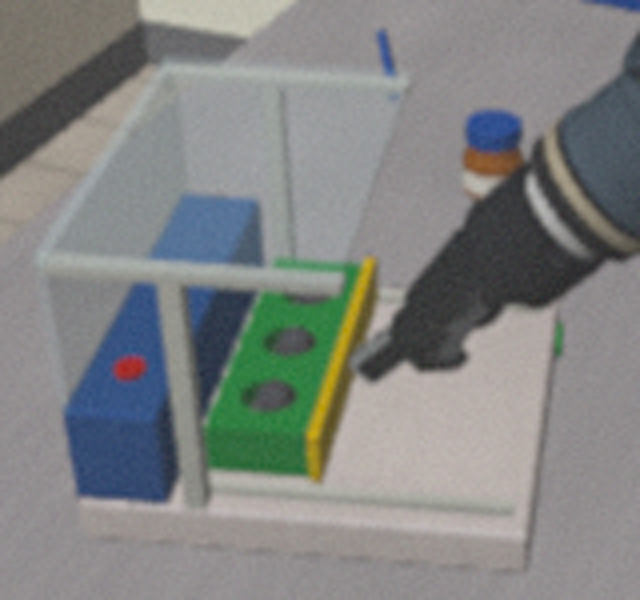

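Run:
```python
from h import *
ax=np.array([np.cos(MY),np.sin(MY),0]); F=np.array([590.8,82.3,52.])
print(read_ft_force().round(1))
line_to(F+ax*40.6,rate=10); wait(0.2); print(((read_tcp_pos()-F)@ax).round(2), read_ft_force().round(1))
f=grab_frame("scene")
E=np.array([onz(f,(205+(u+.5)/5-.5,175+(v+.5)/5-.5),193)[:2] for u,v in [(58,250),(565,142)]])
print(E,E.mean(0),"edge rel. wells-out",(E.mean(0)-[627.7,91.6])@ax[:2])
line_to(F+ax*10,rate=80); line_to(F-ax*60+[0,0,80],rate=200)
movep([400,-60,300],lean(-0.1,0,True)); 
for n,c in (("scene",(100,140,340,300)),("side",(130,130,350,280))):
    g=grab_frame(n); save(g["image"],"e_"+n,c,3.3)
print(read_time())
```

```text
[-10.4  -2.3   6.6]
39.86 [-10.8  -3.7   8. ]
[[647.36263395 -26.92403685]
 [590.57950133 206.83041587]] [618.97106764  89.95318951] edge rel. wells-out -8.867183331168686
31.625
```

View pics/e_scene.png

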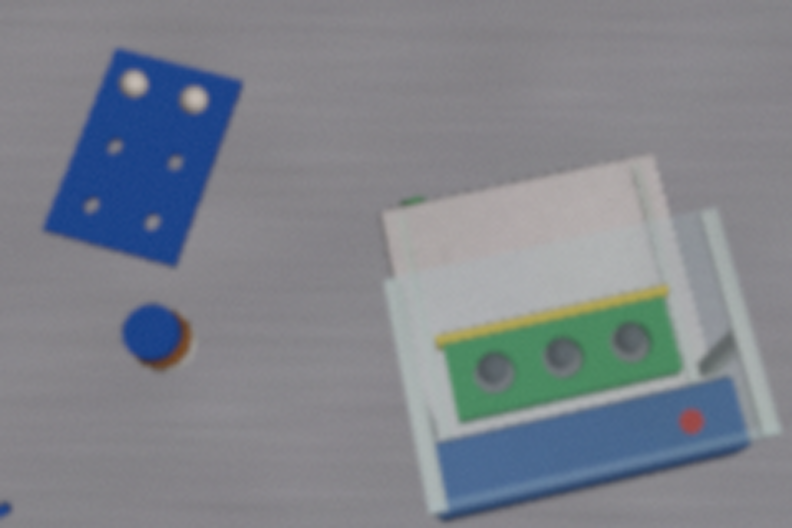

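View pics/e_side.png

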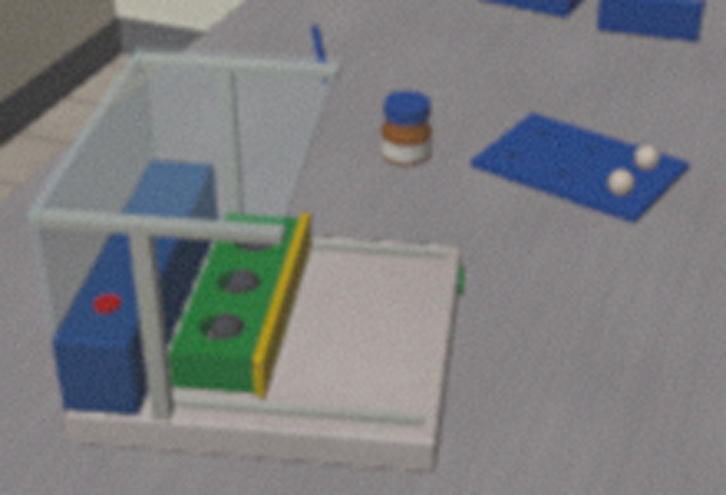

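Run:
```python
from h import *
ax=np.array([np.cos(MY),np.sin(MY),0])
f=grab_frame("scene")
E=np.array([onz(f,(100+(u+.5)/3.3-.5,140+(v+.5)/3.3-.5),66)[:2] for u,v in [(495,371),(563,356),(632,341)]])
print(E.round(1),(E.mean(0)-[627.7,91.6])@ax[:2],"edge->home well (expect ~60)",(E.mean(0)-[618.97,89.95])@ax[:2])
```

```text
[[689.1  50.3]
 [676.2 103.3]
 [663.2 157.5]] 49.95842974158097 edge->home well (expect ~60) 58.827425299692145
```

```bash
python3 -c "
from bench import *
print(read_time()); close_job()"
```

```text
31.675
the job is handed in; nothing more can be done
```

All three steel balls are in the carriage wells and the carriage is pushed in until it stopped. I handed the job in at 31.7 s, with the arm raised clear.

- **Loading:** I picked each ball straight down from the tray and released it just above its well with the gripper leaned 40°. The pictures after the last placing, and after the push, show a ball in each of the three wells.
- **Closing:** I pushed the front plate at 15–25 mm/s with a 45° lean, reading about 0 N after each step. It then met a hard stop at about 11 N along the slide and moved no further when I pressed a little more. The highest readings, taken there, were about 11 N along the slide and 8 N upward.
- **Is it home?** The travel estimates differ slightly: about 50 mm from the scene image, 51 mm from the guard edge, and 53 mm from the arm. The wells ended 58.8 mm behind the guard edge, against about 60 mm expected when home. These agree within the calibration error, and with the hard stop I take the carriage as fully home.
- **Left alone:** The final pictures show both white balls in their pits and the reagent bottle in its place. The jar was outside those final crops, so I did not check it again. The arm never went near it.

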